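# Fit the vent sleeve, then hold the solvent flask down in the refill dock

### The job

Get the repair bench's solvent dock ready: first push the metal sleeve onto the dock's spigot until it sits on the boss and let go of it. Then take the round flask, set it upright in the sprung ring and press it down, firmly but without forcing it, until the ring is at the bottom of its travel, and finish while still holding it pressed there. Do not tip the flask over, and leave the phone, dropper bottle, dish and screwdriver where they are.

Things in the scene. Friction and masses are not known exactly. Their poses are not given: they have to be found in the camera images.
- dock: Fixed grey refill dock, a plate 110 (x) x 250 (y) x 18 mm high; origin at the centre of its underside, z up. In its own frame the sprung ring is centred at y = +65 mm and the spigot at y = -65 mm, both at x = 0. Three steel guide posts with springs (tops at z = 76 mm, heads 12 mm wide) stand on a circle of radius 42 mm round the ring's centre.
- spigot_foot (a point): Foot of the dock's steel spigot, on its axis, where it leaves the round boss (34 mm diameter, its flat top at this point, 30 mm above the bench). The spigot is 14 mm in diameter and rises 35 mm above this point; its last 5 mm taper to 8 mm. Axes are those of the dock, z up.
- cradle (a joint): Travel of the sprung ring in m: 0 up at rest, growing as it is pressed straight down, hard stop at 0.016. Spring rate 500 N/m with 5 N preload (about 13 N at the bottom, some 10 N of it to be pushed by hand over the flask's weight). The flask's weight alone does not press it. Springs back when let go.
- cradle_centre (a point): Centre of the sprung ring, at the mid-height of its wire; moves with the ring (60 mm above the bench at rest, 44 mm fully pressed). The ring is a circle of 8 mm thick steel wire, 50 mm diameter at wire centre (42 mm clear inside). With the flask seated upright the flask's origin lies about 2.5 mm below this point, on the same vertical axis. Axes are those of the dock.
- flask: Loose round amber glass flask, about 220 g, standing upright on the bench on its small flat foot (30 mm diameter). Origin at the centre of its underside, z up through the neck. Ball 64 mm diameter with its centre 28 mm above the origin; straight neck 26 mm diameter from 58 to 108 mm, black stopper 25 mm diameter up to 115 mm. Rigid and closed.
- sleeve: Loose plain aluminium tube standing upright on the bench, about 40 g: 24 mm outside diameter, 17 mm bore open at both ends, 60 mm long. Origin at the centre of its lower end, z up along the bore; keep this end down. Seated, its origin coincides with the spigot foot.
- phone: Bystander: dark phone lying flat, 148 x 72 x 8 mm; origin at the centre of its underside. Leave alone.
- dropper: Bystander: small white dropper bottle, 32 mm diameter, 75 mm high; origin at the centre of its underside. Leave alone.
- dish: Bystander: small steel dish, 70 mm diameter, 22 mm high; origin at the centre of its underside. Leave alone.
- driver: Bystander: screwdriver lying on the bench, 150 mm long; origin at its middle underneath. Leave alone.

How it is judged:
On the way, in this order (a step that is already met when the one before it is completed fails the run):
1. the sleeve is fully down on the spigot and let go (horizontal distance between sleeve and spigot_foot below 0.004 m and z of sleeve in the frame of spigot_foot between -0.004 and 0.004 m and angle between sleeve's own z axis and vertical below 0.12 rad and contact force between each of the arm, the fingers and sleeve below 0.3 N), for 0.2 s.
2. the flask sits upright in the ring and presses it down (value of joint cradle above 0.012 m and horizontal distance between flask and cradle_centre below 0.006 m and angle between flask's own z axis and vertical below 0.15 rad and z of flask in the frame of cradle_centre between -0.009 and 0.005 m and contact force between flask and cradle above 6 N and contact force between any of the fingers, the arm and flask above 2 N), for 0.3 s.
At the end, for the whole second after the job is handed in: Sleeve on the boss (4 mm sideways and in height, tilt under 0.12 rad), untouched. Flask upright (tilt under 0.15 rad) in the ring within 6 mm of its centre, held by the robot: ring pressed at least 12 of 16 mm, flask bearing on it with over 6 N, through the last second (all of step 1 and all of step 2); the arm keeps its last pose, push and grip.
It fails at once if the flask is forced into the ring with more than 60 N (contact force between flask and cradle above 60 N).
It fails at once if the flask is tipped over (angle between flask's own z axis and vertical above 0.7 rad).
It fails at once if the phone, dropper bottle, dish or screwdriver is moved more than 25 mm (distance of any of phone, dropper, dish, driver from where it was at the start of the episode above 0.025 m).
It also fails if it takes over 69 s, if anything falls off the work surface, if the arm or the gripper's body presses on something with over 40 N, if the wrist force passes 120 N, or if a joint passes its speed limit or range.

### The arm

A 6-joint arm with a two-finger parallel gripper is mounted at the origin on the work surface. World frame = base frame: x ahead of the robot, y to its left, z up, the work surface at z = 0. Lengths are in m, angles in rad, forces in N, time in s.
With the tool pointing down it reaches from about 0.35 to 0.775 m from the base axis. Payload 5.5 kg.
Tool frame: the origin (TCP) lies between the finger pads; the fingertips stand 22 mm ahead of it and the grasp point (between the pads) lies 3 mm ahead of it; z points along the fingers, y is the line along which they close (so a half turn about z gives the same grasp; the last joint's range is limited). The gripper opens to 85 mm and grips with 20 to 120 N. Pads are 22 mm wide; open, the fingers measure 114 mm over their backs; the gripper's body (76 mm by 85 mm) begins 54 mm behind the grasp point. The pads swing forward as they close: fully open they stand 13 mm farther back than shut.
Start: joints at [-1.477, 0.313, 0.046, 1.304, 0, 1.431], TCP at [0.133, -0.559, 0.253] pointing down, gripper open.
Joint ranges: [-2.76, 2.76], [-0.86, 1.69], [-1.03, 1.26], [-2.2, 2.34], [-1.47, 1.5], [-3.14, 3.14]. Speed limits (rad/s): [2.57, 2.57, 3.14, 3.14, 3.14, 3.14].

### API

Orientations are given as a unit quaternion [w, x, y, z].
In Python, from workcell import env, optics, hand_in gives the robot as it stands (env), with the cameras (optics) and the job as plain functions.
- The arm moves only by the tool nudge_tcp, called in YAML: its name, and indented under it one key for each argument. Schema: {"type":"object","properties":{"moves":{"type":"array","items":{"type":"array","prefixItems":[{"type":"array","items":{"type":"number"},"minItems":3,"maxItems":3},{"type":"array","items":{"type":"number"},"minItems":3,"maxItems":3}],"minItems":2,"maxItems":2},"minItems":1,"maxItems":8},"jaw":{"type":"number"},"grip_force":{"type":"number"},"only":{"type":"string"},"quiet":{"type":"boolean"},"lines":{"type":"string"}},"required":["moves"],"additionalProperties":false}. moves is a list of rows, 1 to 8 of them, each written [[dx, dy, dz], [rx, ry, rz]]: dx, dy, dz in normalised numbers (1 is 1000 mm), then a rotation vector rx, ry, rz in a scale on which 1.0 is 180 degrees; each row is the pose to reach, as a shift and turn from the pose commanded when the call began, along the tool's axes at that moment; what a row does not reach only later rows make up. A row lasts 1/8 s, in which the tool goes at most 0.0625 m and 0.188 rad, less where a joint would pass 70% of its speed; a pose out of reach is approached as far as the arm can. jaw is the finger opening in m, set as the call begins (left out keeps the last). The fingers move at their own pace and stop on an object; grip_force is the grip in N (left out, the last holds). Time passes only in rows, so rows that do not move let the fingers close. The tool returns the time, the measured TCP pose, the force, the opening and the grip force at its end. only (a regular expression) keeps the lines of the reply that match it, lines (a string "A,B") keeps lines A to B, and quiet returns only ok. A shift or turn number past 1, either way, is cut back to 1. Input that does not fit is refused with a message, and nothing moves.
- env.get_state(): the state, without advancing time (a new reading comes with each control period).
- optics.read_camera(name): name is "scene" or "top" or "wrist"; returns a dict with "image" (420x560x3 uint8, red, green, blue), "K" (3x3 intrinsics, pixels), "D" ([k1, k2, p1, p2, k3] as OpenCV has them; the pictures are not rectified), "R" (3x3) and "t" (3): a world point X has camera coordinates R X + t. Camera axes: x right, y down, z forward; pixel columns grow to the right and rows downward; lengths in m; the calibration is good to about 2 mm. A picture is of the moment at which its call begins. There is no depth.
- hand_in(): hands the job in; it is judged then, once.
The state is a dict: "clock": time; "joint_pos": joint angles; "qvel": joint speeds; "tau": joint torques, N m; "tcp_pos": TCP position; "orientation": TCP orientation; "wrist_force": force on the tool from outside, world axes, zero at the start; "ft_torque": the same for the moment, N m; "finger_gap": finger opening in m; "grip_force": force on a finger pad.
Only numpy, scipy, OpenCV 4.12 (cv2) and the standard library are available. Lean on these libraries where they do the work, as an engineer would, in place of code of your own. Each camera call takes 0.05 s, during which the arm holds its last target. There are 200 camera calls.

## Working session

There is one attempt and no reset: what is moved stays moved. The work goes in short steps, Python scripts to look and compute and a tool call to move; the robot and the scene stay as the last step left them, time stands still between calls to the robot, and variables do not carry over. Pictures are saved under pics/ and viewed, at most 12 in all, crops included, and the job is handed in when it is done.

```bash
ls; mkdir -p pics
```

Create h.py:
```python
import numpy as np, cv2
from workcell import env, optics, hand_in
def cap(n,save=None):
    c=optics.read_camera(n); c={k:np.array(v) for k,v in c.items()}
    if save: cv2.imwrite('pics/'+save+'.png',c['image'][:,:,::-1])
    return c
def ray(c,uv):
    p=cv2.undistortPoints(np.array([[uv]],float),c['K'],c['D'])[0,0]
    d=c['R'].T@np.array([p[0],p[1],1]); return -c['R'].T@c['t'], d/np.linalg.norm(d)
def plane(c,uv,z):
    o,d=ray(c,uv); return o+d*(z-o[2])/d[2]
def proj(c,X):
    return cv2.projectPoints(np.array([X],float),cv2.Rodrigues(c['R'])[0],c['t'],c['K'],c['D'])[0][0,0]
def tri(c1,u1,c2,u2):
    o1,d1=ray(c1,u1);o2,d2=ray(c2,u2)
    s=np.linalg.lstsq(np.c_[d1,-d2],o2-o1,rcond=None)[0]
    a=o1+d1*s[0];b=o2+d2*s[1];return (a+b)/2,np.linalg.norm(a-b)
```

Run:
```python
from h import *
for n in ['top','scene','wrist']:
    c=cap(n,n+'0'); print(n,-c['R'].T@c['t'],c['R'][2])
print(env.get_state())
import cv2
a=[cv2.imread(f'pics/{n}0.png') for n in ['top','scene']]
```

```text
pics
workcell.py
top [ 0.39200256 -0.02465832  1.07410018] [ 0.18506079  0.0270656  -0.98235429]
scene [1.19581141 0.71612658 0.64809212] [-0.54931745 -0.65166495 -0.52305175]
wrist [ 0.20292242 -0.54212134  0.37342519] [-0.27308762 -0.06307166 -0.95991933]
{'clock': 0.15, 'joint_pos': array([-1.47661763e+00,  3.13837901e-01,  4.52559584e-02,  1.30357314e+00,
       -2.11141755e-05,  1.43122565e+00]), 'qvel': array([-0.0015909 , -0.00313548,  0.00340601, -0.00020763, -0.00038888,
        0.00175373]), 'tau': array([ 1.71867498e-03, -4.81064987e+01,  2.98815358e+01,  1.38291292e-02,
       -1.41556879e-04, -1.63984772e-07]), 'tcp_pos': array([ 0.1331548 , -0.55902653,  0.25261454]), 'orientation': array([-6.79444702e-04,  9.93177695e-01,  1.16608770e-01,  4.86351655e-06]), 'wrist_force': array([0.29071516, 0.53927379, 0.67232273]), 'ft_torque': array([-0.01961424, -0.0005386 ,  0.03835953]), 'grip_force': 0.0, 'finger_gap': 0.08531029967326278}
```

View pics/top0.png

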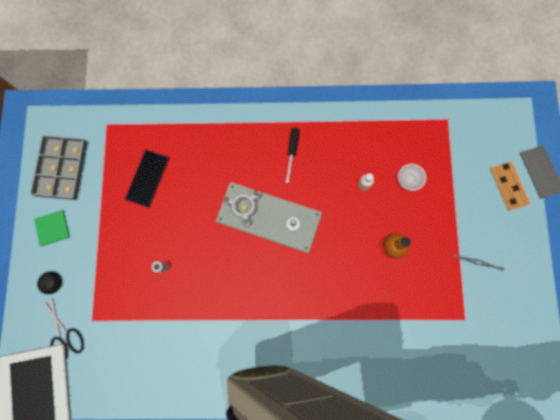

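View pics/scene0.png

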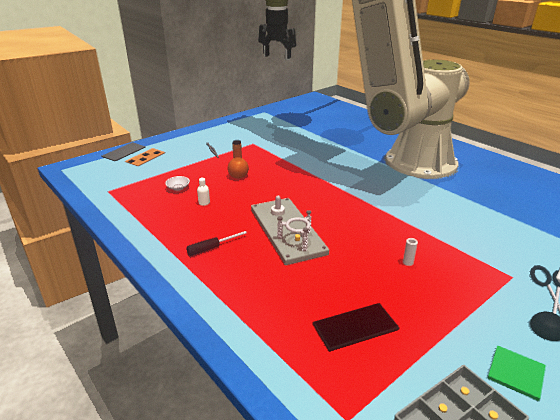

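Top view: sleeve (157,267), ring (243,207), spigot (293,224), flask (397,245); bystanders are the phone (147,178), driver (292,155), dropper (366,182) and dish (411,177). The scene view agrees: sleeve (410,252), spigot (277,203), flask (237,165).

Run:
```python
from h import *
T=cap('top');S=cap('scene')
def blobs(c):
    im=c['image'].astype(int); red=(im[...,0]>im[...,1]+110)&(im[...,0]>im[...,2]+110)
    hull=cv2.convexHull(np.argwhere(cv2.erode(red.astype(np.uint8),np.ones((3,3))))[:,::-1].astype(np.int32))
    m=np.zeros(red.shape,np.uint8);cv2.fillConvexPoly(m,hull,1);m&=~red
    m=cv2.morphologyEx(m,cv2.MORPH_OPEN,np.ones((3,3),np.uint8))
    return [k for k in cv2.findContours(m,0,1)[0] if cv2.contourArea(k)>60]
for n,c in(('T',T),('S',S)):
    for k in blobs(c):
        print(n,cv2.boundingRect(k),np.round(cv2.minAreaRect(k)[0],1),cv2.contourArea(k))
        if cv2.contourArea(k)>2800: 
            q=cv2.boxPoints(cv2.minAreaRect(k)); P=np.array([plane(c,p,.018) for p in q]); print(n,'dock',P.round(4).tolist(),P.mean(0),np.linalg.norm(np.diff(P,axis=0),axis=1))
def crop(c,x,y,w,h,s): return cv2.resize(c['image'][y:y+h,x:x+w,::-1],(w*s,h*s),interpolation=cv2.INTER_CUBIC)
cv2.imwrite('pics/z1.png',np.vstack([crop(T,210,175,120,84,6)]))
a=np.hstack([crop(T,140,252,40,32,10),crop(T,377,225,40,32,10)]);b=np.hstack([crop(S,395,232,32,40,6),crop(S,245,190,90,40,6)])
b=cv2.copyMakeBorder(b,0,0,0,800-b.shape[1],0)
cv2.imwrite('pics/z2.png',np.vstack([a,b]))
```

```text
T (151, 261, 18, 12) [159.5 266.5] 153.5
T (383, 233, 28, 25) [396.5 245. ] 505.5
T (216, 182, 106, 71) [268.4 217. ] 4234.5
T dock [[0.5671, 0.1558, 0.018], [0.678, 0.1216, 0.018], [0.5931, -0.1201, 0.018], [0.4858, -0.0823, 0.018]] [0.58100142 0.01875282 0.018     ] [0.11608902 0.25620569 0.11369061]
T (358, 173, 16, 17) [365.5 181. ] 187.5
T (397, 163, 30, 28) [411.3 176.8] 610.5
T (125, 150, 44, 57) [146.9 178.1] 1365.5
T (286, 128, 14, 55) [291.3 154.9] 301.5
S (313, 303, 86, 48) [355.3 325.5] 2269.0
S (403, 238, 15, 28) [409.9 251.4] 267.0
S (187, 238, 33, 19) [203.2 246.6] 332.5
S (251, 196, 78, 69) [289.7 229.4] 2921.0
S dock [[0.6006, -0.1109, 0.018], [0.4213, -0.1241, 0.018], [0.5808, 0.1677, 0.018], [0.7137, 0.159, 0.018]] [0.57911442 0.02292857 0.018     ] [0.17976263 0.33246417 0.1332617 ]
S (197, 178, 13, 28) [202.7 191.4] 232.0
S (166, 176, 23, 16) [177.  183.5] 256.0
S (228, 162, 20, 17) [237.5 170. ] 215.0
S (233, 150, 9, 11) [237. 155.] 73.0
```

View pics/z1.png

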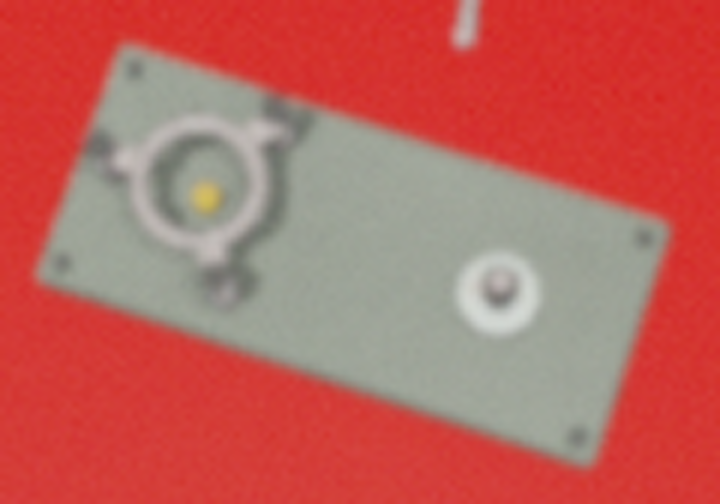

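View pics/z2.png

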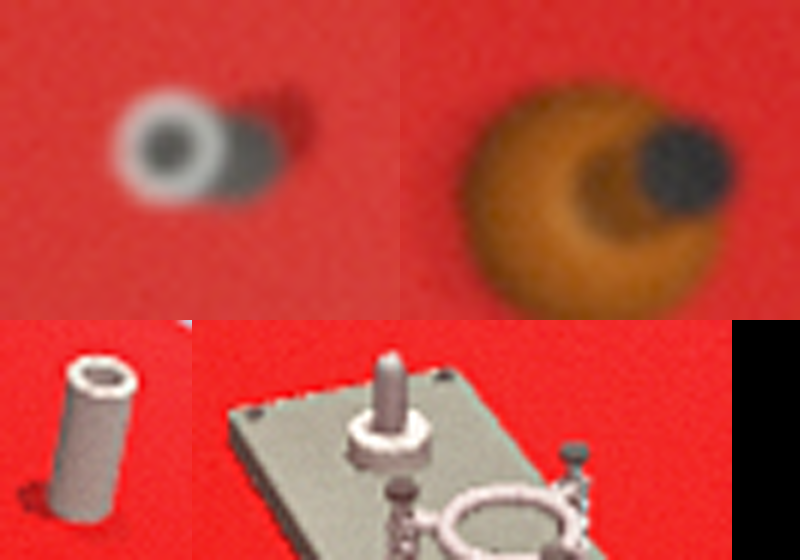

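Crops: sleeve top ring at top (156.35,266.25) and scene (411.6,241.1). Spigot tip at top (292.9,222.4) and scene (277.6,195.8), boss (292.75,223.4). Ring centre at top (243.2,205.2), stopper at top (405.0,241.2).

Run:
```python
from h import *
T=cap('top');S=cap('scene')
pr=lambda n,v:print(n,np.round(v,4))
pr('sleeve T',plane(T,(156.35,266.25),.06)); p,e=tri(T,(156.35,266.25),S,(411.6,241.1));pr('tri',p);pr('e',e);pr('sleeve S',plane(S,(411.6,241.1),.06))
pr('spig T',plane(T,(292.9,222.4),.065));pr('boss T',plane(T,(292.75,223.4),.03));pr('spig S',plane(S,(277.6,195.8),.065)); p,e=tri(T,(292.9,222.4),S,(277.6,195.8));pr('tri',p)
pr('ring T',plane(T,(243.2,205.2),.062))
pr('flask T',plane(T,(405,241.2),.115))
# plate corners
q=[((123,43)),(670,222),(592,466),(37,284)]
P=np.array([plane(T,(210+(x+.5)/6-.5,175+(y+.5)/6-.5),.018) for x,y in q]);pr('plate',P);pr('c',P.mean(0));pr('len',np.linalg.norm(P-np.roll(P,-1,0),axis=1))
c=P.mean(0)[:2]; yd=(P[0]+P[3]-P[1]-P[2])[:2];yd/=np.linalg.norm(yd);pr('ring,spig from plate',[c+.065*yd,c-.065*yd]);pr('yaw',np.arctan2(-yd[0],yd[1]))
# ball: amber
im=T['image'].astype(int)[225:262,377:417]; m=(im[...,0]-im[...,2]>60)&(im[...,1]>45)&(im[...,0]<215)
s=env.get_state();pr('tcp',s['tcp_pos']);print(s['clock'])
```

```text
sleeve T [0.4544 0.2857 0.06  ]
tri [0.4542 0.2866 0.0582]
e 0.0009
sleeve S [0.4561 0.2882 0.06  ]
spig T [ 0.5578 -0.0437  0.065 ]
boss T [ 0.561 -0.044  0.03 ]
spig S [ 0.5605 -0.0418  0.065 ]
tri [ 0.5583 -0.0439  0.0632]
ring T [0.6021 0.0777 0.062 ]
flask T [ 0.5046 -0.2954  0.115 ]
plate [[ 0.6736  0.1169  0.018 ]
 [ 0.5929 -0.1169  0.018 ]
 [ 0.4897 -0.082   0.018 ]
 [ 0.5683  0.1519  0.018 ]]
c [0.5811 0.0175 0.018 ]
len [0.2474 0.1089 0.2467 0.1109]
ring,spig from plate [[ 0.6021  0.079 ]
 [ 0.5601 -0.0441]]
yaw -0.3284
tcp [ 0.1332 -0.5593  0.2531]
0.35
```

The rows are not in the units I measure in: turns go in shares of 180 degrees. I convert before sending: -0.66 rad / 3.1416 = -0.2101.

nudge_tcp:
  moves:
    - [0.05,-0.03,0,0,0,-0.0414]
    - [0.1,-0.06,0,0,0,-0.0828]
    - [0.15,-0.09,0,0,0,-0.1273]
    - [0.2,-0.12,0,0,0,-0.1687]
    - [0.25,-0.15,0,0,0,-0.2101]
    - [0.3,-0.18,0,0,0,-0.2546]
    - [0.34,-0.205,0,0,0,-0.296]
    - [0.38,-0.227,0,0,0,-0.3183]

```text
refused: moves[0]: [0.05, -0.03, 0, 0, 0, -0.0414] is too long (schema: maxItems 2). Nothing was moved.
```

Nothing moved. I misread the format; it is rows with the three-number parts in brackets of their own. Resending.

nudge_tcp:
  moves:
    - [[0.05,-0.03,0],[0,0,-0.0414]]
    - [[0.1,-0.06,0],[0,0,-0.0828]]
    - [[0.15,-0.09,0],[0,0,-0.1273]]
    - [[0.2,-0.12,0],[0,0,-0.1687]]
    - [[0.25,-0.15,0],[0,0,-0.2101]]
    - [[0.3,-0.18,0],[0,0,-0.2546]]
    - [[0.34,-0.205,0],[0,0,-0.296]]
    - [[0.38,-0.227,0],[0,0,-0.3183]]

```text
clock: 1.35
tcp_pos: [0.4513, -0.249, 0.2535]
orientation: [0.0, 0.815, 0.58, 0.0]
wrist_force: [0.5, -0.2, 0.5]
finger_gap: 0.0852
grip_force: 0.0
```

Add to h.py:
```python
from scipy.spatial.transform import Rotation as Ro
def togo(target):
    s=env.get_state();q=s['orientation'];R=Ro.from_quat([q[1],q[2],q[3],q[0]])
    print('tool delta',(R.inv().apply(np.array(target)-s['tcp_pos'])).round(4),'yaw x',np.arctan2(*R.as_matrix()[[1,0],0]).round(3),'zax',R.as_matrix()[:,2].round(3),'tcp',s['tcp_pos'].round(4),'j',s['joint_pos'].round(2),'t',s['clock'],'F',s['wrist_force'].round(2))
```

```bash
python3 -c "
from h import *
togo((.40,.22,.2))"
```

```text
tool delta [ 0.4264 -0.2021  0.0533] yaw x 1.237 zax [ 0. -0. -1.] tcp [ 0.4513 -0.249   0.2535] j [-0.66  0.2  -0.11  1.27 -0.    1.24] t 1.35 F [ 0.5  -0.16  0.53]
```

nudge_tcp:
  moves:
    - [[0.05,-0.025,0.007],[0,0,0]]
    - [[0.11,-0.05,0.014],[0,0,0]]
    - [[0.16,-0.075,0.02],[0,0,0]]
    - [[0.21,-0.1,0.027],[0,0,0]]
    - [[0.27,-0.125,0.034],[0,0,0]]
    - [[0.32,-0.15,0.04],[0,0,0]]
    - [[0.37,-0.18,0.047],[0,0,0]]
    - [[0.42,-0.2,0.053],[0,0,0]]

```text
clock: 2.35
tcp_pos: [0.3995, 0.2139, 0.2003]
orientation: [0.0, 0.815, 0.579, 0.0]
wrist_force: [0.8, 0.2, 0.3]
finger_gap: 0.0856
grip_force: 0.0
```

```bash
python3 -c "
from h import *
c=cap('wrist','w1')
togo((.4545,.286,.1)); print(proj(c,(.4545,.286,.06)))"
```

```text
tool delta [0.081  0.0307 0.1   ] yaw x 1.239 zax [ 0.     0.004 -1.   ] tcp [0.3991 0.219  0.1997] j [ 0.32  0.11 -0.35  1.11  0.    2.23] t 2.4 F [-0.51  4.5  -0.14]
[316.6099386  108.12537573]
```

View pics/w1.png

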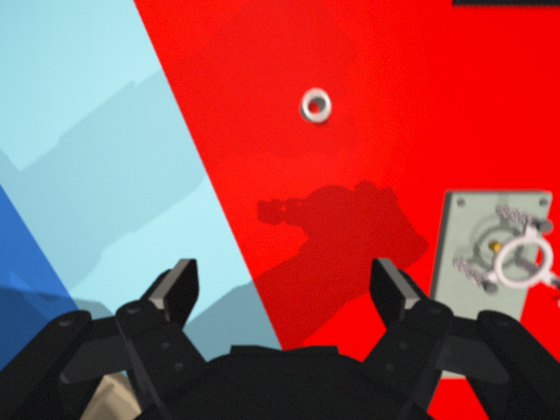

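Wrist view: the sleeve's top is at (316,105) against a predicted (316.6,108), so the position is confirmed. Moving over it, then down.

nudge_tcp:
  moves:
    - [[0.04,0.015,0.05],[0,0,0]]
    - [[0.081,0.0307,0.095],[0,0,0]]
    - [[0.081,0.0307,0.1],[0,0,0]]
    - [[0.081,0.0307,0.1],[0,0,0]]

```text
clock: 2.9
tcp_pos: [0.4553, 0.2778, 0.0996]
orientation: [-0.0, 0.816, 0.579, -0.001]
wrist_force: [0.1, 0.1, 1.0]
finger_gap: 0.0853
grip_force: 0.0
```

```bash
python3 -c "
from h import *
togo((.4545,.286,.046))"
```

```text
tool delta [ 0.0076 -0.0033  0.0535] yaw x 1.234 zax [-0.002 -0.001 -1.   ] tcp [0.4553 0.2778 0.0996] j [ 0.4   0.33 -0.32  0.92 -0.    2.3 ] t 2.9 F [0.09 0.09 1.  ]
```

nudge_tcp:
  moves:
    - [[0.0076,-0.003,0],[0,0,0]]
    - [[0.0076,-0.003,0.03],[0,0,0]]
    - [[0.0076,-0.003,0.0535],[0,0,0]]
    - [[0.0076,-0.003,0.0535],[0,0,0]]

```text
clock: 3.4
tcp_pos: [0.455, 0.2859, 0.0471]
orientation: [-0.0, 0.816, 0.578, -0.0]
wrist_force: [0.1, -0.5, -0.2]
finger_gap: 0.0853
grip_force: 0.0
```

nudge_tcp:
  moves:
    - [[0,0,0],[0,0,0]]
    - [[0,0,0],[0,0,0]]
    - [[0,0,0],[0,0,0]]
    - [[0,0,0],[0,0,0]]
    - [[0,0,0],[0,0,0]]
    - [[0,0,0],[0,0,0]]
  jaw: 0.0
  grip_force: 30

```text
clock: 4.15
tcp_pos: [0.4564, 0.2866, 0.0474]
orientation: [0.0, 0.816, 0.579, 0.001]
wrist_force: [-1.3, -0.4, 6.1]
finger_gap: 0.0234
grip_force: 29.3
```

```bash
python3 -c "
from h import *
togo((.4545,.286,.15))"
```

```text
tool delta [-0.0011 -0.0015 -0.1026] yaw x 1.234 zax [ 0.001  0.    -1.   ] tcp [0.4564 0.2866 0.0474] j [ 0.41  0.4  -0.37  0.8  -0.    2.32] t 4.15 F [-1.29 -0.4   6.11]
```

nudge_tcp:
  moves:
    - [[0,0,-0.05],[0,0,0]]
    - [[0,0,-0.1],[0,0,0]]
    - [[-0.05,0.037,-0.11],[0,0,0]]
    - [[-0.1,0.074,-0.11],[0,0,0]]
    - [[-0.15,0.111,-0.11],[0,0,0]]
    - [[-0.2,0.148,-0.11],[0,0,0]]
    - [[-0.25,0.185,-0.11],[0,0,0]]
    - [[-0.278,0.2064,-0.11],[0,0,0]]

```text
clock: 5.15
tcp_pos: [0.5592, -0.0472, 0.1564]
orientation: [0.0, 0.816, 0.577, -0.0]
wrist_force: [0.7, 0.3, 0.2]
finger_gap: 0.0236
grip_force: 29.7
```

nudge_tcp:
  moves:
    - [[0,0,0],[0,0,0]]
    - [[0,0,0],[0,0,0]]
    - [[0,0,0],[0,0,0]]

```text
clock: 5.52
tcp_pos: [0.5581, -0.0429, 0.1566]
orientation: [-0.0, 0.815, 0.579, -0.0]
wrist_force: [0.1, 0.0, -1.0]
finger_gap: 0.0234
grip_force: 29.7
```

Run:
```python
from h import *
togo((.5595,-.0437,.157)); s=env.get_state()
W=cap('wrist','w2');S=cap('scene');T=cap('top')
print([proj(W,(.5595,-.0437,z)).round(1) for z in(.03,.065,.11,.17)])
p=np.r_[s['tcp_pos'][:2],.17].astype(float);print(p,[proj(c,p).round(1) for c in(S,T)],[proj(c,(.5595,-.0437,.065)).round(1) for c in(S,T)])
crop=lambda c,x,y,w,h,s:cv2.resize(c['image'][y:y+h,x:x+w,::-1],(w*s,h*s),interpolation=cv2.INTER_CUBIC)
cv2.imwrite('pics/z3.png',np.hstack([crop(S,240,130,65,85,6),crop(W,200,150,160,204,2)[:,:,:],]) if 0 else np.hstack([crop(S,240,130,65,85,6),cv2.resize(W['image'][150:400,180:380,::-1],(408,510))]))
```

```text
tool delta [-0.0003  0.0016 -0.0004] yaw x 1.236 zax [-0.001  0.    -1.   ] tcp [ 0.5581 -0.0429  0.1566] j [-0.22  0.33 -0.17  1.07  0.    1.69] t 5.525 F [ 0.12  0.   -0.95]
[array([285.5, 210.2]), array([285.6, 222.8]), array([286., 246.]), array([286.8, 302.1])]
[ 0.55813083 -0.04287154  0.17      ] [array([278. , 157.8]), array([293.3, 214.4])] [array([277.4, 195.4]), array([292.9, 221.7])]
```

View pics/z3.png

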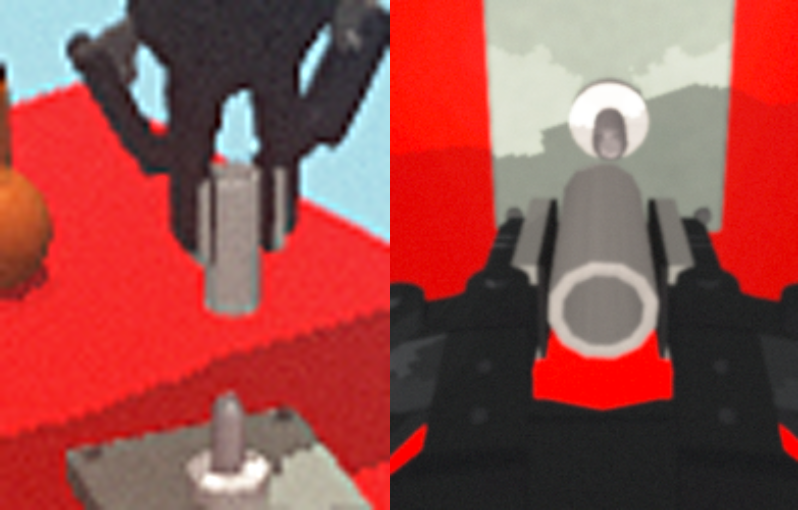

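The scene crop shows the sleeve hanging upright, its bottom at (278.1,179.9), over the spigot tip (277.8,196.2). The wrist crop has the sleeve top at (285.1,302) and the boss at (287.4,209.3).

Run:
```python
from h import *
W=cap('wrist');S=cap('scene');k=2.04
w=lambda x,y:(180+(x-390+.5)/k-.5,150+(y+.5)/k-.5)
print('sleeve W',plane(W,w(604,310),.169),'boss W',plane(W,w(609,121),.03))
print('tip W', plane(W,w(610,148),.065))
print('sleeve S',plane(S,(278.1,179.9),.109),'tip S',plane(S,(277.8,196.2),.065))
togo((.5595,-.0437,.157))
```

```text
sleeve W [ 0.55875363 -0.04415179  0.169     ] boss W [ 0.56161026 -0.0434911   0.03      ]
tip W [ 0.56143453 -0.04406015  0.065     ]
sleeve S [ 0.55754063 -0.04331292  0.109     ] tip S [ 0.56134029 -0.03991516  0.065     ]
tool delta [ 0.      0.0009 -0.0001] yaw x 1.235 zax [ 0. -0. -1.] tcp [ 0.5586 -0.0434  0.1569] j [-0.22  0.33 -0.17  1.07 -0.    1.69] t 5.775 F [ 0.35 -0.19  0.46]
```

nudge_tcp:
  moves:
    - [[0.0017,0.0022,0],[0,0,0]]
    - [[0.0017,0.0022,0.025],[0,0,0]]
    - [[0.0017,0.0022,0.04],[0,0,0]]
    - [[0.0017,0.0022,0.046],[0,0,0]]
    - [[0.0017,0.0022,0.05],[0,0,0]]
    - [[0.0017,0.0022,0.053],[0,0,0]]
    - [[0.0017,0.0022,0.053],[0,0,0]]

```text
clock: 6.65
tcp_pos: [0.5615, -0.0434, 0.104]
orientation: [0.0, 0.816, 0.578, 0.0]
wrist_force: [0.1, -0.4, 0.0]
finger_gap: 0.0234
grip_force: 29.7
```

```bash
python3 -c "
from h import *
togo((.56,-.0437,.0774));S=cap('scene');W=cap('wrist')
cv2.imwrite('pics/z4.png',np.hstack([cv2.resize(S['image'][130:215,240:305,::-1],(390,510),interpolation=2),cv2.resize(W['image'][150:400,180:380,::-1],(408,510))]))"
```

```text
tool delta [-0.0008 -0.0013  0.0266] yaw x 1.234 zax [ 0. -0. -1.] tcp [ 0.5615 -0.0434  0.104 ] j [-0.22  0.38 -0.24  0.95 -0.    1.69] t 6.65 F [ 0.09 -0.41  0.01]
```

View pics/z4.png

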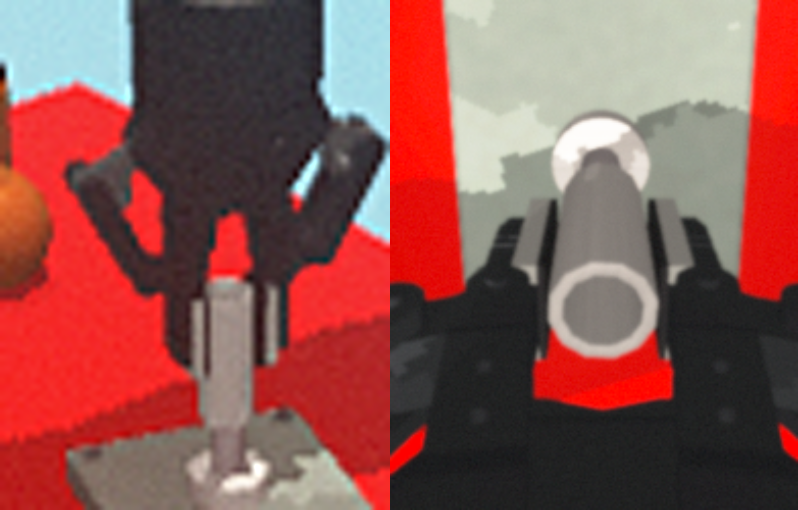

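The sleeve's lower end is over the spigot tip in both views and there is no contact force. I'll continue down slowly.

nudge_tcp:
  moves:
    - [[0,0,0.004],[0,0,0]]
    - [[0,0,0.008],[0,0,0]]
    - [[0,0,0.012],[0,0,0]]
    - [[0,0,0.016],[0,0,0]]
    - [[0,0,0.02],[0,0,0]]
    - [[0,0,0.023],[0,0,0]]
    - [[0,0,0.025],[0,0,0]]
    - [[0,0,0.025],[0,0,0]]

```text
clock: 7.75
tcp_pos: [0.5613, -0.0433, 0.0786]
orientation: [-0.0, 0.816, 0.578, -0.0]
wrist_force: [-0.2, 0.2, 0.6]
finger_gap: 0.023
grip_force: 29.7
```

```bash
python3 -c "
from h import *
togo((.56,-.0437,.0774))"
```

```text
tool delta [-0.0008 -0.0011  0.0012] yaw x 1.234 zax [-0. -0. -1.] tcp [ 0.5613 -0.0433  0.0786] j [-0.22  0.4  -0.27  0.89 -0.    1.69] t 7.75 F [-0.19  0.25  0.61]
```

nudge_tcp:
  moves:
    - [[0,0,0.001],[0,0,0]]
    - [[0,0,0.002],[0,0,0]]
    - [[0,0,0.003],[0,0,0]]
    - [[0,0,0.003],[0,0,0]]

```text
clock: 8.25
tcp_pos: [0.5616, -0.0434, 0.0774]
orientation: [0.001, 0.816, 0.579, 0.0]
wrist_force: [-3.7, 0.9, 10.3]
finger_gap: 0.0231
grip_force: 30.7
```

It is on the boss, with 10 N upward on the wrist. Open, let it settle, retreat up.

nudge_tcp:
  moves:
    - [[0,0,0],[0,0,0]]
    - [[0,0,0],[0,0,0]]
    - [[0,0,0],[0,0,0]]
    - [[0,0,0],[0,0,0]]
    - [[0,0,0],[0,0,0]]
  jaw: 0.085

```text
clock: 8.88
tcp_pos: [0.5613, -0.0433, 0.0756]
orientation: [-0.0, 0.816, 0.578, -0.0]
wrist_force: [0.3, -0.8, -0.6]
finger_gap: 0.0851
grip_force: 0.0
```

nudge_tcp:
  moves:
    - [[0,0,-0.03],[0,0,0]]
    - [[0,0,-0.08],[0,0,0]]
    - [[0,0,-0.12],[0,0,0]]
    - [[0,0,-0.12],[0,0,0]]
    - [[0,0,-0.12],[0,0,0]]

```text
clock: 9.5
tcp_pos: [0.5611, -0.0433, 0.1953]
orientation: [-0.0, 0.816, 0.579, -0.0]
wrist_force: [0.0, -0.3, -0.6]
finger_gap: 0.0851
grip_force: 0.0
```

```bash
python3 -c "
from h import *
togo((.50,-.25,.21)); W=cap('wrist');S=cap('scene')
print(proj(W,(.56,-.0437,.09)),proj(S,(.56,-.0437,.09)))
cv2.imwrite('pics/z5.png',np.hstack([cv2.resize(S['image'][130:215,240:305,::-1],(390,510),interpolation=2),cv2.resize(W['image'][100:350,180:380,::-1],(408,510))]))"
```

```text
tool delta [-0.2153  0.0107 -0.0146] yaw x 1.234 zax [-0. -0. -1.] tcp [ 0.5611 -0.0433  0.1953] j [-0.22  0.31 -0.1   1.16 -0.    1.69] t 9.5 F [ 0.02 -0.28 -0.62]
[282.55139521 217.95606807] [277.24204094 186.82902325]
```

View pics/z5.png

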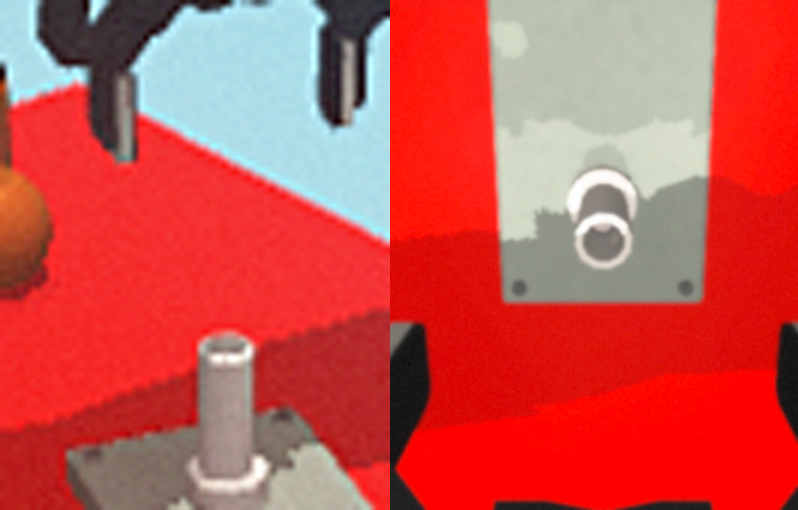

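The sleeve is seated upright on the boss and released: its top is at wrist (284.2,219), predicted (282.6,218). Now the flask.

```bash
python3 -c "
from h import *
togo((.5046,-.2954,.20));T=cap('top');print(plane(T,(367.5,177),.075),plane(T,(411.3,176.8),.022))"
```

```text
tool delta [-0.2565  0.0307 -0.0057] yaw x 1.234 zax [-0.003  0.    -1.   ] tcp [ 0.5604 -0.0431  0.1943] j [-0.22  0.31 -0.1   1.16 -0.    1.69] t 9.6 F [-0.87 -0.42 -0.63]
[ 0.66670134 -0.22603716  0.075     ] [ 0.68047143 -0.34745872  0.022     ]
```

nudge_tcp:
  moves:
    - [[-0.05,0.006,-0.005],[0,0,0]]
    - [[-0.1,0.012,-0.005],[0,0,0]]
    - [[-0.15,0.018,-0.005],[0,0,0]]
    - [[-0.2,0.024,-0.005],[0,0,0]]
    - [[-0.24,0.03,-0.005],[0,0,0]]
    - [[-0.2565,0.0307,-0.005],[0,0,0]]
    - [[-0.2565,0.0307,-0.005],[0,0,0]]
    - [[-0.2565,0.0307,-0.005],[0,0,0]]

```text
clock: 10.65
tcp_pos: [0.5055, -0.2942, 0.2004]
orientation: [-0.001, 0.815, 0.579, 0.0]
wrist_force: [0.4, 0.2, 0.3]
finger_gap: 0.085
grip_force: 0.0
```

Run:
```python
from h import *
togo((.5046,-.2954,.20));W=cap('wrist','w6');S=cap('scene')
print([proj(W,(.5046,-.2954,z)).round(1) for z in(.115,.108,.028)],[proj(S,(.5046,-.2954,z)).round(1) for z in(.115,.028)])
cv2.imwrite('pics/z6.png',np.hstack([cv2.resize(S['image'][125:195,210:263,::-1],(386,510),interpolation=2),cv2.resize(W['image'][100:350,180:380,::-1],(408,510))]))
```

```text
tool delta [-0.0015 -0.0005  0.0004] yaw x 1.235 zax [-0.001  0.001 -1.   ] tcp [ 0.5055 -0.2942  0.2004] j [-0.66  0.35 -0.03  1.19  0.    1.24] t 10.65 F [0.43 0.21 0.29]
[array([283., 227.]), array([283.1, 224. ]), array([283.4, 199. ])] [array([236.2, 140.6]), array([237.6, 167.4])]
```

View pics/z6.png

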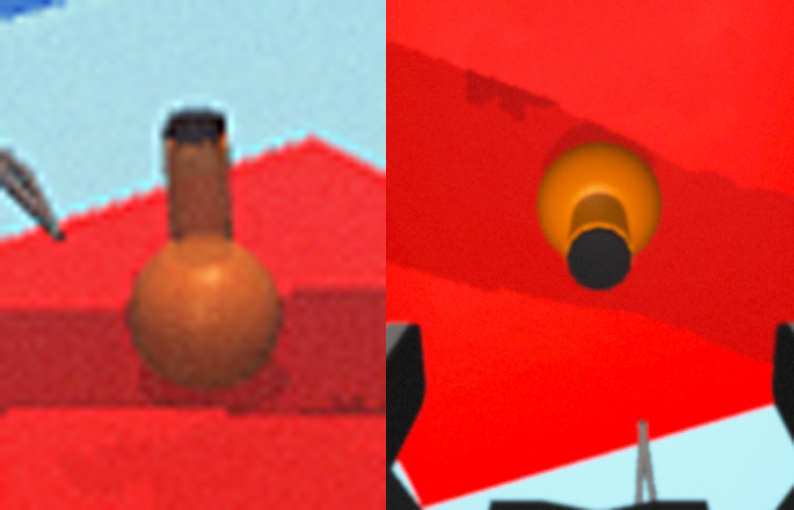

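The stopper is at wrist (284.2,226.3) against a predicted (283,227), so the flask is confirmed. Descending to the neck and gripping.

nudge_tcp:
  moves:
    - [[-0.001,-0.001,0.04],[0,0,0]]
    - [[-0.001,-0.001,0.08],[0,0,0]]
    - [[-0.001,-0.001,0.105],[0,0,0]]
    - [[-0.001,-0.001,0.112],[0,0,0]]
    - [[-0.001,-0.001,0.112],[0,0,0]]
    - [[-0.001,-0.001,0.112],[0,0,0]]

```text
clock: 11.5
tcp_pos: [0.5052, -0.2966, 0.0903]
orientation: [0.001, 0.816, 0.579, 0.0]
wrist_force: [-0.1, 0.0, -0.1]
finger_gap: 0.085
grip_force: 0.0
```

nudge_tcp:
  moves:
    - [[0,0,0],[0,0,0]]
    - [[0,0,0],[0,0,0]]
    - [[0,0,0],[0,0,0]]
    - [[0,0,0],[0,0,0]]
    - [[0,0,0],[0,0,0]]
    - [[0,0,0],[0,0,0]]
  jaw: 0.0
  grip_force: 60

```text
clock: 12.25
tcp_pos: [0.5045, -0.2964, 0.0891]
orientation: [0.0, 0.816, 0.578, 0.0]
wrist_force: [0.0, 0.4, 4.1]
finger_gap: 0.0249
grip_force: 58.7
```

nudge_tcp:
  moves:
    - [[0,0,-0.03],[0,0,0]]
    - [[0,0,-0.06],[0,0,0]]
    - [[0,0,-0.09],[0,0,0]]
    - [[0,0,-0.12],[0,0,0]]
    - [[0,0,-0.12],[0,0,0]]
    - [[0,0,-0.12],[0,0,0]]

```text
clock: 13.0
tcp_pos: [0.5036, -0.2956, 0.207]
orientation: [-0.001, 0.816, 0.578, -0.0]
wrist_force: [-0.1, -0.3, -2.5]
finger_gap: 0.025
grip_force: 59.5
```

```bash
python3 -c "
from h import *
togo((.6025,.079,.208))"
```

```text
tool delta [ 0.3863 -0.0305 -0.0006] yaw x 1.234 zax [-0.002  0.001 -1.   ] tcp [ 0.5036 -0.2956  0.207 ] j [-0.67  0.35 -0.02  1.21 -0.    1.24] t 13.0 F [-0.09 -0.3  -2.48]
```

nudge_tcp:
  moves:
    - [[0.04,-0.003,-0.01],[0,0,0]]
    - [[0.1,-0.008,-0.01],[0,0,0]]
    - [[0.16,-0.013,-0.01],[0,0,0]]
    - [[0.22,-0.018,-0.01],[0,0,0]]
    - [[0.28,-0.022,-0.01],[0,0,0]]
    - [[0.33,-0.026,-0.01],[0,0,0]]
    - [[0.37,-0.029,-0.01],[0,0,0]]
    - [[0.386,-0.0305,-0.01],[0,0,0]]

```text
clock: 14.0
tcp_pos: [0.6022, 0.0805, 0.2163]
orientation: [-0.001, 0.815, 0.58, -0.002]
wrist_force: [-0.1, -0.1, -2.0]
finger_gap: 0.0244
grip_force: 59.5
```

nudge_tcp:
  moves:
    - [[0,0,0],[0,0,0]]
    - [[0,0,0],[0,0,0]]
    - [[0,0,0],[0,0,0]]

```text
clock: 14.38
tcp_pos: [0.6029, 0.0767, 0.2187]
orientation: [0.0, 0.816, 0.578, -0.0]
wrist_force: [-0.2, 0.5, -1.3]
finger_gap: 0.0246
grip_force: 59.5
```

Run:
```python
from h import *
togo((.6025,.079,.155));W=cap('wrist','w7');S=cap('scene');s=env.get_state()
z=s['tcp_pos'][2]-.089;xy=s['tcp_pos'][:2]
print(z,'S ball,stop',[proj(S,(*xy,z+h)).round(1) for h in(.028,.115)],'ring',proj(S,(.6025,.079,.06)).round(1),'W stop',proj(W,(*xy,z+.115)).round(1),'ring',proj(W,(.6025,.079,.06)).round(1))
cv2.imwrite('pics/z7.png',np.hstack([cv2.resize(S['image'][140:260,250:342,::-1],(391,510),interpolation=2),cv2.resize(W['image'][100:350,180:380,::-1],(408,510))]))
```

```text
tool delta [ 0.002  -0.0011  0.0637] yaw x 1.232 zax [-0. -0. -1.] tcp [0.6029 0.0767 0.2187] j [-0.01  0.39  0.07  1.25 -0.    1.9 ] t 14.375 F [-0.24  0.52 -1.29]
0.12989685430934833 S ball,stop [array([297.5, 186.8]), array([298.4, 150.6])] ring [297.2 224. ] W stop [283.3 320.3] ring [282.6 198.8]
```

View pics/z7.png

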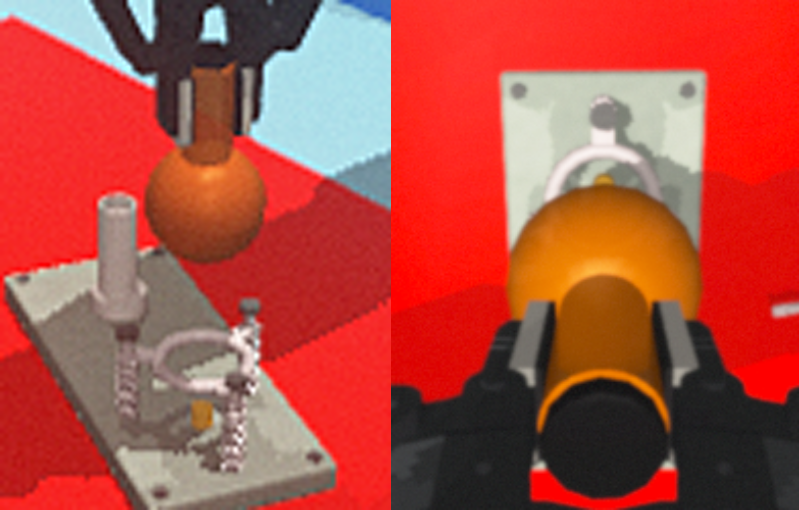

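Scene: ball centre (298.1,187.4), ring (298.1,224.8), each within 1 px of the prediction with the same small bias. The wrist view agrees in column. The flask is above the ring, so lower it.

nudge_tcp:
  moves:
    - [[0.002,-0.001,0.01],[0,0,0]]
    - [[0.002,-0.001,0.03],[0,0,0]]
    - [[0.002,-0.001,0.05],[0,0,0]]
    - [[0.002,-0.001,0.062],[0,0,0]]
    - [[0.002,-0.001,0.066],[0,0,0]]
    - [[0.002,-0.001,0.066],[0,0,0]]
    - [[0.002,-0.001,0.066],[0,0,0]]

```text
clock: 15.35
tcp_pos: [0.6034, 0.0804, 0.1536]
orientation: [0.0, 0.816, 0.579, 0.001]
wrist_force: [0.1, -0.3, -2.3]
finger_gap: 0.0248
grip_force: 59.5
```

nudge_tcp:
  moves:
    - [[0,0,0.002],[0,0,0]]
    - [[0,0,0.004],[0,0,0]]
    - [[0,0,0.006],[0,0,0]]
    - [[0,0,0.008],[0,0,0]]
    - [[0,0,0.009],[0,0,0]]
    - [[0,0,0.009],[0,0,0]]
    - [[0,0,0.009],[0,0,0]]

```text
clock: 16.23
tcp_pos: [0.6032, 0.0802, 0.1442]
orientation: [0.0, 0.816, 0.578, 0.0]
wrist_force: [-0.2, -2.0, 3.4]
finger_gap: 0.0248
grip_force: 59.6
```

```bash
python3 -c "
from h import *
togo((.6025,.079,.1305))"
```

```text
tool delta [-0.0014 -0.0003  0.0137] yaw x 1.234 zax [ 0.001 -0.    -1.   ] tcp [0.6032 0.0802 0.1442] j [ 0.    0.43 -0.06  1.08 -0.    1.91] t 16.225 F [-0.16 -2.01  3.4 ]
```

nudge_tcp:
  moves:
    - [[-0.001,0,0.002],[0,0,0]]
    - [[-0.001,0,0.004],[0,0,0]]
    - [[-0.001,0,0.006],[0,0,0]]
    - [[-0.001,0,0.008],[0,0,0]]
    - [[-0.001,0,0.01],[0,0,0]]
    - [[-0.001,0,0.012],[0,0,0]]
    - [[-0.001,0,0.013],[0,0,0]]
    - [[-0.001,0,0.013],[0,0,0]]

```text
clock: 17.23
tcp_pos: [0.6032, 0.0795, 0.1318]
orientation: [0.001, 0.816, 0.579, 0.001]
wrist_force: [0.5, -1.4, 10.0]
finger_gap: 0.025
grip_force: 60.3
```

```bash
python3 -c "
from h import *
togo((.6025,.079,.1305))"
```

```text
tool delta [-0.0007 -0.0005  0.0013] yaw x 1.234 zax [ 0.002 -0.    -1.   ] tcp [0.6032 0.0795 0.1318] j [-0.    0.43 -0.08  1.05 -0.    1.91] t 17.225 F [ 0.51 -1.44 10.  ]
```

nudge_tcp:
  moves:
    - [[-0.0005,0,0.001],[0,0,0]]
    - [[-0.0005,0,0.002],[0,0,0]]
    - [[-0.0005,0,0.003],[0,0,0]]
    - [[-0.0005,0,0.003],[0,0,0]]
    - [[-0.0005,0,0.003],[0,0,0]]

```text
clock: 17.85
tcp_pos: [0.6033, 0.0794, 0.1302]
orientation: [0.001, 0.816, 0.579, 0.002]
wrist_force: [-1.1, -0.9, 15.9]
finger_gap: 0.0249
grip_force: 61.4
```

```bash
python3 -c "
from h import *
togo((.6025,.079,.1305));S=cap('scene')
cv2.imwrite('pics/z8.png',cv2.resize(S['image'][140:260,250:342,::-1],(391,510),interpolation=2))"
```

```text
tool delta [-0.0006 -0.0006 -0.0003] yaw x 1.234 zax [ 0.003  0.001 -1.   ] tcp [0.6033 0.0794 0.1302] j [-0.    0.43 -0.08  1.05  0.    1.91] t 17.85 F [-1.08 -0.9  15.9 ]
```

View pics/z8.png

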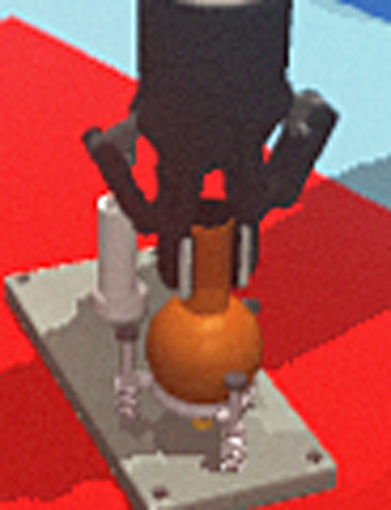

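The flask is upright in the lowered ring, with its ball centre at crop (204,347). The ring carries about 18 N, more than the spring's 13 N, so it is on the stop. The sleeve is still on the spigot. Hold briefly and hand in.

nudge_tcp:
  moves:
    - [[0,0,0.0005],[0,0,0]]
    - [[0,0,0.0005],[0,0,0]]
    - [[0,0,0.0005],[0,0,0]]
    - [[0,0,0.0005],[0,0,0]]

```text
clock: 18.4
tcp_pos: [0.6033, 0.0794, 0.1301]
orientation: [0.001, 0.816, 0.579, 0.002]
wrist_force: [-4.3, -0.1, 18.7]
finger_gap: 0.0245
grip_force: 61.5
```

```bash
python3 -c "
from h import *
print(hand_in())"
```

```text
the job is handed in; nothing more can be done
None
```

I handed the job in at 18.4 s, but the hand-in printed no verdict: the sleeve is seated on the boss and released, and the flask is upright in the ring, held at the bottom of its travel with about 20 N on the ring.

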